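Hold a paint jar down in the shaker

TASK

Take the tall, wide-capped paint jar from the row of three containers on the left and stand it upright in the sprung cup of the paint shaker, which runs only while the jar is held down. Press down on the jar alone (do not touch the shaker) until the cup's rim is level with the collar round it, never down to the stop, and keep it level for at least three seconds; finish while still holding it down like that, with nothing put down or let go. Leave the other things where they stand.

Things in the scene. Friction and masses are not known exactly. Their poses are not given: they have to be found in the camera images.
- tall_jar_mid (a point): centre, half-way up, of the tall paint jar: 39 mm across, 63 mm high, 35 to 65 g; printed body 38 mm across up to 43 mm, white cap 39 mm across above it (rigid, grasp round the cap). This point is 31.5 mm above its underside; z is the jar's axis, up. It stands in a row of three along y, left of the round glass spray pot (154 mm high, standing between the row and the shaker), at least 80 mm between centres; which place in the row it has varies.
- short_jar: bystander in the row: short paint jar, 35 mm across, 41 mm high; origin at the centre of its underside; leave alone
- dropper: bystander in the row: slim dropper bottle, 26 mm across, 84 mm high, pointed top; origin at the centre of its underside; leave alone
- turret: bystander: masked scale-model part, 87x206x37 mm, lying on the worktop beyond the row; origin on its underside; leave alone
- tin: bystander: flat round tin, 63 mm across, 21 mm high, the one nearest beyond the shaker (another stands farther back); origin at the centre of its underside; leave alone
- shaker: paint shaker right of the spray pot, fixed to the worktop: round grey base, 108 mm across, narrowing to a collar of 80 mm outer diameter whose top is 60 mm above the worktop, with a dark cup in its mouth. Origin at the centre of its underside, z up.
- shaker_rim (a point): centre of the rim of the sprung dark cup (moves with the cup, straight down): at rest 8 mm above the collar's top, i.e. 68 mm above the worktop. The cup is round, 61 mm across outside at the rim; its open pocket is 53 mm across at the rim, narrowing to 45 mm 10 mm below it and 43 mm at its flat floor, 18 mm below the rim, on which the jar's underside rests
- shaker_collar (a point): centre of the collar's top, fixed, 60 mm above the worktop; the cup is rightly pressed when its rim is at this height
- shaker_cup (a joint): how far the cup is pressed down, m: 0 at rest, 0.008 when its rim is level with the collar, 0.016 at its stop. Spring: about 4 N to start it moving, 10 N when level, 15 N at the stop; springs back when let go; the jar's weight alone does not move it.

How it is judged:
On the way, in this order (a step that is already met when the one before it is completed fails the run):
1. the tall jar is lifted clear of the worktop (height (world z) of tall_jar_mid above 0.09 m), for 0.1 s.
2. the jar stands upright in the cup and is held down for three seconds with the rim level with the collar (value of joint shaker_cup between 0.005 and 0.011 m and horizontal distance between tall_jar_mid and shaker_rim below 0.007 m and z of tall_jar_mid in the frame of shaker_rim below 0.0165 m and angle between tall_jar_mid's own z axis and vertical below 0.15 rad and contact force between tall_jar and shaker above 4 N and contact force between each of the arm, the fingers and shaker below 1 N), for 2.8 s.
At the end, for the whole second after the job is handed in: The jar stands upright (0.15 rad) on the cup's floor, centred within 7 mm; the robot, touching only the jar, holds the cup pressed by 5 to 11 mm (rim level with the collar within 3 mm), at rest, with over 4 N; the other listed things are within 30 mm of their starts (all of step 2 and linear speed of tall_jar below 0.02 m/s and contact force between any of the fingers, the arm and tall_jar above 2 N and distance of each of short_jar, dropper, turret, tin from where it was at the start of the episode below 0.03 m); the arm keeps its last pose, push and grip.
It fails at once if the cup is pushed down to its stop (value of joint shaker_cup above 0.0148 m).
It fails at once if a bystander is displaced or knocked over (distance of any of short_jar, dropper, turret, tin from where it was at the start of the episode above 0.03 m or angle between any of short_jar, dropper, turret, tin's own z axis and vertical above 0.6 rad).
It also fails if it takes over 56 s, if anything falls off the work surface, if the arm or the gripper's body presses on something with over 40 N, if the wrist force passes 120 N, or if a joint passes its speed limit or range.

ROBOT

A 7-joint arm with a two-finger parallel gripper is mounted at the origin on a cart in front of the work surface, level with it; the furniture and walls round the work are solid. World frame = base frame: x ahead of the robot, y to its left, z up, the work surface at z = 0. Lengths are in m, angles in rad, forces in N, time in s.
With the tool pointing down it reaches from about 0.4 to 0.85 m from the base axis. Payload 6.9 kg.
Tool frame: the origin (TCP) lies on the front face of the gripper's body, between the roots of the fingers; the fingertips stand 73 mm ahead of it and the grasp point (between the pads) lies robot.hold_point_z ahead of it (robot.hold_point_z is the distance from the TCP to the grasp point, in m); z points along the fingers, y is the line along which they close (so a half turn about z gives the same grasp; the last joint's range is limited). The gripper opens to 85 mm and grips with 20 to 120 N. Pads are 22 mm wide; open, the fingers measure 114 mm over their backs; the gripper's body (76 mm by 85 mm) begins 54 mm behind the grasp point. The pads swing forward as they close: fully open they stand 13 mm farther back than shut.
Start: joints at [1.333, 0.507, -0.238, 1.5, 0.126, 1.149, -0.155], TCP at [0.21, -0.589, 0.304] pointing down, gripper open.
Joint ranges: [-3.08, 3.08], [-0.24, 2.05], [-1.43, 1.35], [0, 2.5], [-1.52, 4.66], [0.17, 1.96], [-2.89, 2.89]. Speed limits (rad/s): [2.39, 2.39, 3.14, 3.14, 3.14, 3.14, 3.14].

INTERFACE

Orientations are given as a rotation vector (axis times angle).
In Python, from workcell import robot gives the robot as it stands.
- The arm moves only by the tool send_rows, never from a script. Its argument "rows" is a list that holds one entry, the list of rows, each a list of 5 numbers: the closure, from -1 (fully open) to 1 (shut), so that 0 is half open, then the shift along the tool's x, y, z normalised to -1 to 1, where 1 is 20 mm, then the turn about the tool's z normalised to -1 to 1, where 1 is 4 degrees. In form: [[[gripper, dx, dy, dz, turn], ...]]. A call has 1 to 5 rows; each row shifts and turns the commanded pose from where the row before left it, along the tool's axes as they then stand; what a row does not reach is not made up. A row lasts 1/8 s, in which the tool goes at most 62.5 mm and 10.7 degrees, less where a joint would pass 70% of its speed; a pose out of reach is approached as far as the arm can. A call with a number of a shift or a turn outside -1 to 1 is refused whole. A call with a gripper value outside its range is refused whole. The fingers move at their own pace and stop on an object; "squeeze" is the grip in N (left out, the last holds). Time passes only in rows, so rows that do not move let the fingers close. It gives the time, the measured TCP pose, the force, the opening and the grip force at its end, in the units of the state.
- robot.state(): the state, without advancing time (a new reading comes with each control period).
- robot.get_image(name): name is "side" or "top"; returns a dict with "color" (420x560x3 uint8, blue, green, red), "z_map" (420x560 float32, m along the optical axis (not along the pixel's ray), 0 where there is no reading), "intrinsics" (3x3 intrinsics, pixels), "k1" (the pictures are not rectified: a ray, as slopes to the right and down, at radius r is drawn at 1 + k1 r^2 times it, then the intrinsics apply), "R" (3x3) and "t" (3): a world point X has camera coordinates R X + t. Camera axes: x right, y down, z forward; pixel columns grow to the right and rows downward; lengths in m; the calibration is good to about 2 mm. A picture is of the moment at which its call begins.
- robot.hand_in(): hands the job in; it is judged then, once.
Trained networks look in a picture, given as the dict that the camera call returned (one of the last four; its "shot" number tells which), for a name from the list of things; names that differ only in an ending like _2 or _b are one class to them, and where a whole thing is asked for, a point or a joint stands for the part that bears it (a point fixed in the world has none). Each returns a list of dicts, best first, with "conf" (0 to 1); they miss things now and then, are a little off and sometimes report something else, mostly with a low value. They report only what shows in the picture. A call takes as long as a camera call.
- robot.trace(picture, label): "region" (420x560 bool, what is visible of it) and "box" ([left, top, right, bottom] in pixels, round what is visible of it).
The state is a dict: "time": time; "q": joint angles; "joint_velocities": joint speeds; "effort": joint torques, N m; "ee_pos": TCP position; "tool_rot": TCP orientation; "contact_force": force on the tool from outside, world axes, zero at the start; "ft_torque": the same for the moment, N m; "opening": opening from 0.0 (shut) to 1.0 (fully open); "gripper_force": force on a finger pad.
Only numpy, scipy, OpenCV 4.12 (cv2) and the standard library are available. Lean on these libraries where they do the work, as an engineer would, in place of code of your own. Each camera call takes 0.05 s, during which the arm holds its last target. There are 200 camera calls.

## Working session

There is one attempt and no reset: what is moved stays moved. The work goes in short steps, Python scripts to look and compute and a tool call to move; the robot and the scene stay as the last step left them, time stands still between calls to the robot, and variables do not carry over. Pictures are saved under pics/ and viewed, at most 10 in all, crops included, and the job is handed in when it is done.

Besides the shell and the picture viewer there is one more tool, called after "Request:" in YAML: its name, and indented under it one key for each argument. send_rows: Moves the arm, as the interface text tells. Scaled input: -1 to 1 covers 20 mm each way for a shift and 4 degrees each way for a turn. Its arguments: {"type":"object","properties":{"rows":{"type":"array","items":{"type":"array","items":{"type":"array","items":{"type":"number"}}}},"squeeze":{"type":"number"}},"required":["rows"]}

```bash
mkdir -p pics; cat > h.py <<'E'
import numpy as np, cv2
from workcell import robot
def world(p, mask):
    v,u=np.nonzero(mask&(p["z_map"]>0)); z=p["z_map"][v,u]; K=np.array(p["intrinsics"])
    x=(u-K[0,2])/K[0,0]; y=(v-K[1,2])/K[1,1]; a,b=x.copy(),y.copy()
    for _ in range(8):
        s=1+p["k1"]*(a*a+b*b); a,b=x/s,y/s
    C=np.stack([a*z,b*z,z],1)
    return (C-np.array(p["t"]))@np.array(p["R"])
E
python3 - <<'E'
from h import *
s=robot.state(); print(s["time"],s["ee_pos"],s["tool_rot"],s["opening"],robot.hold_point_z)
for n in ["side","top"]:
    p=robot.get_image(n); cv2.imwrite(f"pics/{n}0.png",p["color"])
    print(n,"cam",-np.array(p["R"]).T@p["t"])
    for l in ["tall_jar_mid","short_jar","dropper","shaker","shaker_rim","tin","turret"]:
        for d in robot.trace(p,l)[:2]:
            w=world(p,d["region"])
            if len(w)<5: continue
            top=w[w[:,2]>np.percentile(w[:,2],97)-.006]
            print(l,round(d["conf"],2),d["box"],len(w),"med",np.median(w,0).round(3),"top",((top.min(0)+top.max(0))/2).round(4),"min",np.percentile(w,2,axis=0).round(3),"max",np.percentile(w,98,axis=0).round(3))
E
```

```text
0.0 [ 0.20989619 -0.5883006   0.30302043] [-3.09380657e+00 -5.35631321e-01  5.56238374e-04] 1.001935001667401 0.0539
side cam [0.36525231 0.85240541 0.6621362 ]
tall_jar_mid 0.68 [296.2, 243.9, 310.3, 273.3] 404 med [0.487 0.142 0.045] top [0.4889 0.1289 0.0613] min [0.471 0.114 0.004] max [0.506 0.148 0.064]
short_jar 0.94 [284.2, 319.6, 304.4, 348.0] 421 med [0.468 0.352 0.035] top [0.4688 0.3425 0.0385] min [ 0.452  0.328 -0.001] max [0.488 0.36  0.041]
dropper 0.89 [291.9, 272.1, 304.9, 301.9] 318 med [0.48  0.24  0.041] top [0.4815 0.2356 0.0798] min [0.469 0.224 0.   ] max [0.493 0.246 0.082]
shaker 0.81 [318.7, 172.5, 363.9, 203.4] 912 med [ 0.441 -0.193  0.042] top [ 0.444  -0.2167  0.0656] min [ 0.392 -0.251  0.005] max [ 0.493 -0.17   0.068]
shaker_rim 0.71 [334.1, 172.6, 354.0, 187.4] 185 med [ 0.446 -0.236  0.061] top [ 0.4454 -0.2211  0.0664] min [ 0.42  -0.25   0.049] max [ 0.47  -0.194  0.069]
tin 0.77 [236.6, 179.8, 258.6, 196.0] 239 med [ 0.726 -0.163  0.019] top [ 0.7285 -0.1744  0.0201] min [ 0.701 -0.201  0.001] max [ 0.755 -0.144  0.023]
turret 0.9 [206.2, 284.6,
[... 839 characters left out ...]
op [ 0.4451 -0.2242  0.0688] min [ 0.419 -0.25   0.045] max [ 0.471 -0.198  0.07 ]
shaker 0.59 [361.6, 230.0, 407.3, 277.0] 1553 med [ 0.447 -0.216  0.049] top [ 0.4461 -0.2229  0.068 ] min [ 0.394 -0.265  0.008] max [ 0.498 -0.172  0.069]
shaker_rim 0.69 [376.7, 240.6, 402.6, 265.5] 492 med [ 0.444 -0.229  0.053] top [ 0.4451 -0.2255  0.0688] min [ 0.418 -0.253  0.045] max [ 0.471 -0.198  0.07 ]
tin 0.95 [346.3, 124.5, 378.5, 149.9] 507 med [ 0.731 -0.173  0.02 ] top [ 0.7314 -0.1743  0.0232] min [ 0.701 -0.203  0.003] max [ 0.759 -0.145  0.025]
turret 0.64 [118.6, 162.2, 198.8, 202.7] 1068 med [0.63  0.296 0.025] top [0.6389 0.2936 0.0362] min [ 0.587  0.253 -0.002] max [0.674 0.43  0.037]
```

View pics/side0.png

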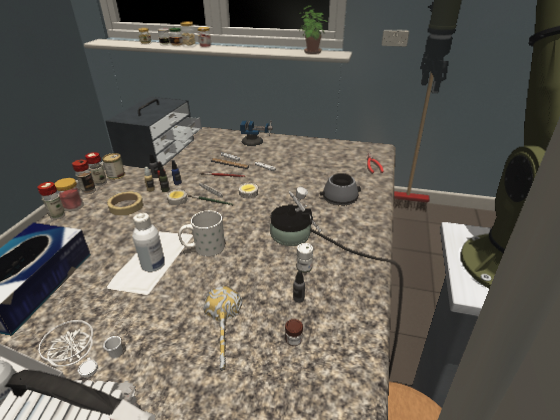

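View pics/top0.png

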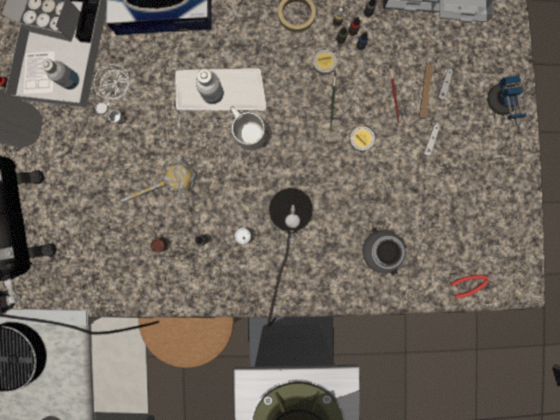

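```bash
python3 - <<'E'
from h import *
from scipy.spatial.transform import Rotation as R
print(R.from_rotvec(robot.state()["tool_rot"]).as_matrix().round(3))
p=robot.get_image("top"); w=world(p,np.ones((420,560),bool))
m=(w[:,0]>.35)&(w[:,0]<.6)&(w[:,1]>-.16)&(w[:,1]<.1)&(w[:,2]>.03); q=w[m]
print(len(q),q.min(0),q.max(0),np.median(q,0))
m=(w[:,2]>.1); q=w[m]; print(len(q))
import collections
for k,c in sorted(collections.Counter(map(tuple,(q[:,:2]//.08).astype(int))).items()):
    s=q[((q[:,:2]//.08).astype(int)==k).all(1)]; print(np.array(k)*.08,c,s[:,2].max().round(3))
E
```

```text
[[ 0.942  0.336 -0.   ]
 [ 0.336 -0.942 -0.   ]
 [-0.     0.    -1.   ]]
1607 [ 0.46499027 -0.04381246  0.03000033] [0.59992404 0.06274602 0.15815239] [0.54884571 0.01086849 0.07144838]
5044
[ 0.   -0.08] 58 0.137
[0. 0.] 48 0.13
[ 0.16 -0.56] 122 0.313
[0.24 0.64] 11 0.191
[0.32 0.56] 2 0.166
[0.32 0.64] 460 0.194
[0.4  0.64] 850 0.173
[ 0.48 -0.08] 26 0.156
[0.48 0.  ] 158 0.158
[0.48 0.64] 720 0.16
[0.56 0.64] 530 0.154
[0.64 0.64] 232 0.149
[0.72 0.64] 654 0.204
[0.72 0.72] 4 0.112
[0.8  0.16] 434 0.154
[0.8  0.64] 263 0.205
[0.88 0.16] 1 0.108
[0.88 0.56] 275 0.146
[ 0.96 -0.56] 22 0.109
[ 0.96 -0.48] 53 0.109
[ 0.96 -0.4 ] 15 0.108
[0.96 0.56] 21 0.111
[ 1.04 -0.56] 3 0.104
[ 1.04 -0.4 ] 5 0.104
[1.04 0.56] 43 0.112
[1.04 0.72] 34 0.105
```

The white-capped jar stands at top (243,236) and side (304,257), closest to the pot. The shaker is at top (386,252), and the pot at (291,210) is between them. The traces agree with both pictures. I'll swing round at height, turning the tool so the fingers close radially, clear of the pot.

Request:
send_rows:
  rows:
    - [[-1,1,-0.8,0,-0.5],[-1,1,-0.8,0,-0.5],[-1,1,-0.8,0,-0.5],[-1,1,-0.3,0,-0.5],[-1,1,-0.3,0,-0.5]]
  squeeze: 80

```text
time: 1.48
ee_pos: [0.2794, -0.4929, 0.304]
tool_rot: [3.036, 0.806, 0.0]
contact_force: [0.2, 0.9, -0.5]
opening: 0.999
gripper_force: 0.0
```

Request:
send_rows:
  rows:
    - [[-1,1,-0.1,0,-0.6],[-1,1,-0.1,0,-0.6],[-1,1,-0.1,0,-0.6],[-1,1,-0.1,0,-0.6],[-1,1,-0.1,0,-0.6]]

```text
time: 2.1
ee_pos: [0.3561, -0.4276, 0.3039]
tool_rot: [-2.935, -1.121, -0.0]
contact_force: [1.2, 0.4, 0.0]
opening: 1.001
gripper_force: 0.0
```

Request:
send_rows:
  rows:
    - [[-1,1,0,0,-0.6],[-1,1,0,0,-0.6],[-1,1,0,0,-0.6],[-1,1,0,0,-0.6],[-1,1,0,0,-0.6]]

```text
time: 2.72
ee_pos: [0.4248, -0.3552, 0.3039]
tool_rot: [-2.802, -1.421, -0.0]
contact_force: [-0.0, -0.2, 0.8]
opening: 0.997
gripper_force: 0.0
```

Request:
send_rows:
  rows:
    - [[-1,1,0,0,-0.6],[-1,1,0,0,-0.6],[-1,1,0,0,-0.6],[-1,1,0,0,-0.6],[-1,1,0,0,-0.6]]

```text
time: 3.35
ee_pos: [0.4768, -0.27, 0.3039]
tool_rot: [-2.638, -1.706, -0.0]
contact_force: [-0.1, -0.7, -0.2]
opening: 1.0
gripper_force: 0.0
```

Request:
send_rows:
  rows:
    - [[-1,1,0,0,-0.6],[-1,1,0,0,-0.6],[-1,1,0,0,-0.6],[-1,1,0,0,-0.6],[-1,1,0,0,-0.6]]

```text
time: 3.98
ee_pos: [0.5099, -0.1758, 0.3039]
tool_rot: [-2.445, -1.973, -0.0]
contact_force: [-0.2, 0.3, -0.4]
opening: 1.002
gripper_force: 0.0
```

Request:
send_rows:
  rows:
    - [[-1,1,0,0,-0.5],[-1,1,0,0,-0.5],[-1,1,0,0,-0.5],[-1,1,0,0,-0.5],[-1,1,0,0,-0.5]]

```text
time: 4.6
ee_pos: [0.5242, -0.077, 0.3039]
tool_rot: [2.264, 2.178, 0.0]
contact_force: [0.4, -0.3, 0.1]
opening: 1.004
gripper_force: 0.0
```

Request:
send_rows:
  rows:
    - [[-1,1,0,0,-0.5],[-1,1,0,0,-0.5],[-1,1,0,0,-0.5],[-1,1,0,0,-0.5],[-1,1,0,0,-0.5]]

```text
time: 5.22
ee_pos: [0.5211, 0.0228, 0.3039]
tool_rot: [-2.066, -2.367, -0.0]
contact_force: [-0.4, -0.9, -0.2]
opening: 0.998
gripper_force: 0.0
```

Request:
send_rows:
  rows:
    - [[-1,1,0,0,-0.3],[-1,1,0,0,-0.3],[-1,1,0,0,-0.3],[-1,1,0,0,-0.3],[-1,0,0,0,0]]

```text
time: 5.85
ee_pos: [0.5077, 0.1025, 0.3041]
tool_rot: [-1.963, -2.452, -0.001]
contact_force: [0.4, -0.3, 0.2]
opening: 0.998
gripper_force: 0.0
```

```bash
cat >> h.py <<'E'
from scipy.spatial.transform import Rotation as Rot
def go(x,y,z):
    s=robot.state(); M=Rot.from_rotvec(s["tool_rot"]).as_matrix()
    print("pos",s["ee_pos"],"yaw_y",np.degrees(np.arctan2(M[1,1],M[0,1])).round(1),"units",((M.T@(np.array([x,y,z])-s["ee_pos"]))/.02).round(2), "tilt",M[:,2].round(4),"F",s["contact_force"],"q",np.round(s["q"],2))
E
python3 -c "
from h import *
go(.489,.1255,.107)"
```

```text
pos [0.5076949  0.10247614 0.30411342] yaw_y 12.6 units [ 1.32 -0.66  9.86] tilt [ 2.e-04  7.e-04 -1.e+00] F [ 0.42202143 -0.34384248  0.17717145] q [ 0.27  0.41 -0.75  1.77  0.31  1.08 -0.36]
```

Request:
send_rows:
  rows:
    - [[-1,0.66,-0.33,1,0],[-1,0.66,-0.33,1,0],[-1,0,0,1,0],[-1,0,0,1,0],[-1,0,0,0,0]]

```text
time: 6.48
ee_pos: [0.4892, 0.1223, 0.2228]
tool_rot: [-1.968, -2.447, 0.004]
contact_force: [-1.1, 0.5, 0.1]
opening: 0.997
gripper_force: 0.0
```

```bash
python3 - <<'E'
from h import *
go(.489,.1255,.107)
for n in ["side","top"]:
    p=robot.get_image(n)
    if n=="side": cv2.imwrite("pics/a.png",cv2.resize(p["color"][150:350,200:420],(660,600)))
    for d in robot.trace(p,"tall_jar_mid")[:1]:
        w=world(p,d["region"]); print(n,d["conf"],d["box"],((np.percentile(w,2,axis=0)+np.percentile(w,98,axis=0))/2).round(4))
E
```

```text
pos [0.48920251 0.1222845  0.22277622] yaw_y 12.4 units [0.16 0.04 5.79] tilt [-0.0027 -0.0012 -1.    ] F [-1.06362371  0.52683605  0.14665043] q [ 0.19  0.48 -0.7   1.92  0.39  0.89 -0.5 ]
side 0.64 [294.7, 243.8, 312.4, 274.6] [0.4887 0.13   0.0345]
```

View pics/a.png

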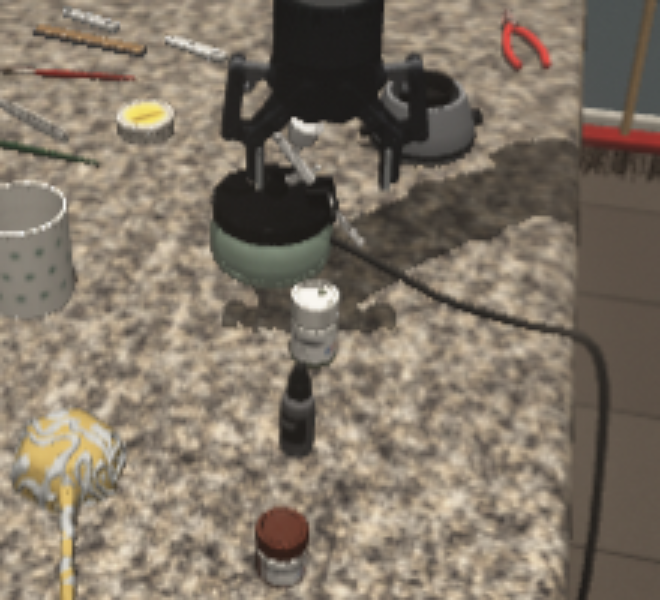

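The gripper hangs above the jar (crop 315,320), with its fingers on either side of the jar and clear of the pot. Next is the descent.

Request:
send_rows:
  rows:
    - [[-1,0.1,0.03,1,0],[-1,0,0,1,0],[-1,0,0,1,0],[-1,0,0,1,0],[-1,0,0,1,0]]

```text
time: 7.3
ee_pos: [0.4904, 0.1254, 0.1241]
tool_rot: [1.968, 2.448, 0.002]
contact_force: [-0.2, -0.2, 0.2]
opening: 1.0
gripper_force: 0.0
```

Request:
send_rows:
  rows:
    - [[-1,0,0,0.7,0],[-1,0,0,0,0],[-1,0,0,0,0]]

```text
time: 7.68
ee_pos: [0.4901, 0.1256, 0.1106]
tool_rot: [1.967, 2.449, 0.001]
contact_force: [-0.1, -0.5, 1.2]
opening: 1.002
gripper_force: 0.0
```

```bash
python3 -c "
from h import *
go(.489,.1255,.107)"
```

```text
pos [0.49012982 0.12564219 0.11055023] yaw_y 12.4 units [ 0.01 -0.06  0.18] tilt [ 1.e-03  3.e-04 -1.e+00] F [-0.08700769 -0.54333513  1.19242921] q [ 0.08  0.63 -0.57  2.04  0.57  0.63 -0.66]
```

Request:
send_rows:
  rows:
    - [[-1,0,-0.05,0.2,0],[0.3,0,0,0,0],[1,0,0,0,0],[1,0,0,0,0],[1,0,0,0,0]]
  squeeze: 80

```text
time: 8.3
ee_pos: [0.489, 0.1253, 0.1063]
tool_rot: [1.967, 2.449, 0.001]
contact_force: [-0.5, -0.5, 5.7]
opening: 0.434
gripper_force: 79.4
```

Request:
send_rows:
  rows:
    - [[1,0,0,0,0],[1,0,0,0,0],[1,0,0,0,0],[1,0,0,0,0],[1,0,0,0,0]]

```text
time: 8.93
ee_pos: [0.489, 0.1253, 0.1063]
tool_rot: [1.967, 2.449, 0.001]
contact_force: [0.9, -1.1, 5.9]
opening: 0.431
gripper_force: 79.4
```

Request:
send_rows:
  rows:
    - [[1,0,0,-0.3,0],[1,0,0,-0.6,0],[1,0,0,-1,0],[1,0,0,-1,0],[1,0,0,-1,0]]

```text
time: 9.55
ee_pos: [0.4887, 0.1253, 0.1852]
tool_rot: [-1.968, -2.449, -0.0]
contact_force: [0.8, 0.4, -1.9]
opening: 0.437
gripper_force: 80.0
```

Request:
send_rows:
  rows:
    - [[1,0,0,-1,0],[1,0,0,-1,0],[1,0,0,-1,0],[1,0,0,-1,0],[1,0,0,-1,0]]

```text
time: 10.18
ee_pos: [0.4884, 0.1253, 0.2852]
tool_rot: [-1.967, -2.449, -0.0]
contact_force: [0.6, -0.0, -0.5]
opening: 0.438
gripper_force: 80.0
```

Request:
send_rows:
  rows:
    - [[1,0,0,-1,0],[1,0,0,-0.5,0],[1,0,0,0,0]]

```text
time: 10.55
ee_pos: [0.4888, 0.1253, 0.3145]
tool_rot: [1.967, 2.448, 0.001]
contact_force: [-0.3, 0.2, -1.0]
opening: 0.436
gripper_force: 80.0
```

```bash
python3 - <<'E'
from h import *
go(.4448,-.2252,.32)
p=robot.get_image("side"); cv2.imwrite("pics/b.png",cv2.resize(p["color"][100:300,200:420],(660,600)))
print([ (d["conf"],d["box"],np.median(world(p,d["region"]),0)) for d in robot.trace(p,"tall_jar_mid")])
E
```

```text
pos [0.48876898 0.12529307 0.31447685] yaw_y 12.4 units [-16.64  -5.92  -0.28] tilt [ 1.1e-03  1.0e-04 -1.0e+00] F [-0.25325499  0.21728111 -0.97446783] q [ 0.24  0.38 -0.77  1.79  0.29  1.09 -0.41]
[(0.66, [286.4, 318.8, 307.8, 345.4], array([0.46793893, 0.35161664, 0.03618715])), (0.65, [296.5, 166.7, 317.3, 198.8], array([0.48646332, 0.1413829 , 0.24803539]))]
```

View pics/b.png

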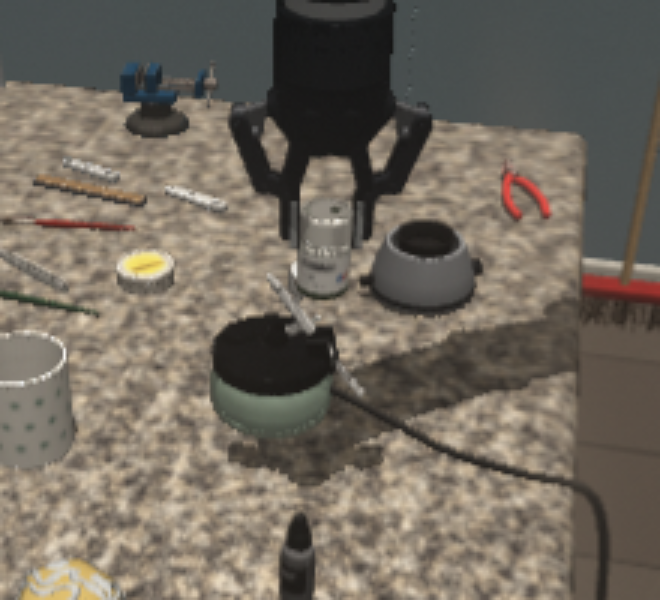

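The jar is upright in the grip at crop (325,250), with the shaker behind it at (420,265). I'll carry it over at this height.

Request:
send_rows:
  rows:
    - [[1,-0.5,-0.2,0,0],[1,-1,-0.4,0,0],[1,-1,-0.4,0,0],[1,-1,-0.4,0,0],[1,-1,-0.4,0,0]]

```text
time: 11.28
ee_pos: [0.4724, 0.0281, 0.3133]
tool_rot: [-1.968, -2.448, 0.002]
contact_force: [0.2, 0.4, -1.0]
opening: 0.437
gripper_force: 80.0
```

Request:
send_rows:
  rows:
    - [[1,-1,-0.4,0,0],[1,-1,-0.4,0,0],[1,-1,-0.4,0,0],[1,-1,-0.4,0,0],[1,-1,-0.4,0,0]]

```text
time: 11.9
ee_pos: [0.4547, -0.0781, 0.3133]
tool_rot: [-1.968, -2.448, 0.001]
contact_force: [-0.2, -0.1, -0.5]
opening: 0.434
gripper_force: 80.0
```

Request:
send_rows:
  rows:
    - [[1,-1,-0.3,0,0],[1,-1,-0.3,0,0],[1,-1,-0.3,0,0],[1,-1,-0.3,0,0],[1,-1,-0.3,0,0]]

```text
time: 12.52
ee_pos: [0.4469, -0.1821, 0.3133]
tool_rot: [-1.968, -2.448, 0.001]
contact_force: [0.3, -0.2, -0.7]
opening: 0.431
gripper_force: 80.0
```

Request:
send_rows:
  rows:
    - [[1,-1,-0.3,0,0],[1,-1,-0.3,0,0],[1,0,0,0,0],[1,0,0,0,0]]

```text
time: 13.02
ee_pos: [0.4443, -0.2218, 0.3136]
tool_rot: [-1.967, -2.449, -0.0]
contact_force: [-0.5, 0.1, -1.3]
opening: 0.434
gripper_force: 80.0
```

```bash
cat >> h.py <<'E'
def circ(P,r):
    from scipy.optimize import least_squares
    f=least_squares(lambda c:np.hypot(P[:,0]-c[0],P[:,1]-c[1])-r,P.mean(0)[:2],loss="soft_l1",f_scale=.001); return f.x.round(4)
E
python3 - <<'E'
from h import *
go(.4448,-.2252,.2)
for n in ["side","top"]:
    p=robot.get_image(n)
    for l in ["tall_jar_mid","shaker_rim"]:
      for d in robot.trace(p,l)[:2]:
        w=world(p,d["region"]); 
        print(n,l,d["conf"],d["box"],len(w),np.percentile(w,3,axis=0).round(4),np.percentile(w,97,axis=0).round(4))
        if n=="side" and l=="tall_jar_mid":
            for z0,z1 in [(.21,.23),(.23,.25),(.25,.27)]:
                m=w[(w[:,2]>z0)&(w[:,2]<z1)]
                if len(m)>10: print("  circ",z0,circ(m,.019),len(m))
E
```

```text
pos [ 0.44434992 -0.22181452  0.31357971] yaw_y 12.5 units [-0.18 -0.01  5.68] tilt [-6.e-04  8.e-04 -1.e+00] F [-0.52608398  0.11335873 -1.28656004] q [ 0.91  0.35 -0.69  1.81  0.25  1.07  0.35]
side tall_jar_mid 0.79 [338.7, 113.0, 352.7, 138.3] 348 [ 0.4265 -0.2343  0.2093] [ 0.4621 -0.1983  0.2701]
  circ 0.21 [ 0.4454 -0.2193] 95
  circ 0.23 [ 0.4445 -0.2199] 92
  circ 0.25 [ 0.4443 -0.2191] 135
side shaker_rim 0.63 [333.5, 174.8, 355.6, 185.8] 217 [ 0.4193 -0.2517  0.0485] [ 0.47   -0.1943  0.0688]
top tall_jar_mid 0.44 [394.6, 241.8, 404.7, 266.0] 150 [ 0.4308 -0.2094  0.2159] [ 0.4591 -0.2008  0.2712]
top shaker_rim 0.86 [378.3, 241.4, 400.8, 263.6] 425 [ 0.4187 -0.2441  0.0267] [ 0.4716 -0.1982  0.0716]
```

Request:
send_rows:
  rows:
    - [[1,-0.18,0,1,0],[1,0,0,1,0],[1,0,0,1,0],[1,0,0,1,0],[1,0,0,1,0]]

```text
time: 13.95
ee_pos: [0.4455, -0.2258, 0.2133]
tool_rot: [1.967, 2.449, 0.0]
contact_force: [0.8, -0.7, -0.2]
opening: 0.437
gripper_force: 80.0
```

Request:
send_rows:
  rows:
    - [[1,0,0,0.9,0],[1,0,0,0,0],[1,0,0,0,0]]

```text
time: 14.32
ee_pos: [0.4458, -0.2258, 0.1965]
tool_rot: [1.967, 2.449, 0.001]
contact_force: [0.2, -0.8, -0.3]
opening: 0.438
gripper_force: 80.0
```

```bash
python3 - <<'E'
from h import *
go(.4448,-.2253,.1563)
for n in ["side","top"]:
    p=robot.get_image(n)
    c=p["color"][110:230,290:420] if n=="side" else p["color"][200:300,330:440]
    cv2.imwrite(f"pics/c_{n}.png",cv2.resize(c,None,fx=4.5,fy=4.5,interpolation=cv2.INTER_CUBIC))
    for l in ["tall_jar_mid","shaker_rim"]:
      for d in robot.trace(p,l)[:1]:
        w=world(p,d["region"]); 
        print(n,l,d["conf"],d["box"],len(w),np.percentile(w,3,axis=0).round(4),np.percentile(w,97,axis=0).round(4))
        if n=="side" and l=="tall_jar_mid":
            for z0,z1 in [(.075,.095),(.095,.115),(.115,.135)]:
                m=w[(w[:,2]>z0)&(w[:,2]<z1)]
                if len(m)>10: print("  circ",z0,circ(m,.019),len(m))
E
```

```text
pos [ 0.44582841 -0.22583853  0.19651138] yaw_y 12.5 units [ 0.04 -0.05  2.01] tilt [ 7.e-04 -2.e-04 -1.e+00] F [ 0.19590634 -0.76831582 -0.27195035] q [ 0.84  0.49 -0.61  1.97  0.39  0.8   0.23]
side tall_jar_mid 0.84 [336.1, 146.6, 347.4, 175.1] 296 [ 0.4279 -0.2431  0.0855] [ 0.4624 -0.2024  0.1536]
  circ 0.075 [ 0.448  -0.2257] 15
  circ 0.095 [ 0.4466 -0.2235] 77
  circ 0.115 [ 0.4461 -0.2239] 76
side shaker_rim 0.52 [333.1, 177.5, 351.8, 187.1] 186 [ 0.4203 -0.2491  0.0487] [ 0.4698 -0.1948  0.0684]
top tall_jar_mid 0.47 [383.0, 241.4, 391.2, 260.7] 115 [ 0.4322 -0.2136  0.0966] [ 0.4611 -0.2048  0.1554]
top shaker_rim 0.51 [377.2, 241.2, 394.5, 263.0] 201 [ 0.4167 -0.2302  0.0459] [ 0.4717 -0.1962  0.071 ]
```

View pics/c_side.png

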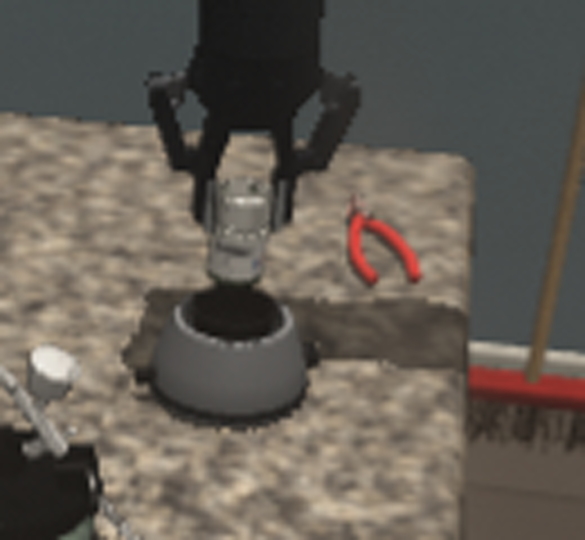

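The jar hangs centred over the cup mouth: jar at crop (238,250), cup at (236,310). I'll lower it slowly while watching the force.

Request:
send_rows:
  rows:
    - [[1,0.04,-0.05,0.5,0],[1,0,0,0.5,0],[1,0,0,0.4,0],[1,0,0,0.2,0],[1,0,0,0,0]]

```text
time: 15.25
ee_pos: [0.4442, -0.2252, 0.1635]
tool_rot: [-1.967, -2.449, 0.0]
contact_force: [0.9, 0.0, -0.3]
opening: 0.437
gripper_force: 80.1
```

Request:
send_rows:
  rows:
    - [[1,0,0,0.1,0],[1,0,0,0.1,0],[1,0,0,0.1,0],[1,0,0,0,0],[1,0,0,0,0]]

```text
time: 15.88
ee_pos: [0.4443, -0.2254, 0.1579]
tool_rot: [1.968, 2.449, 0.0]
contact_force: [-0.0, 0.0, 0.0]
opening: 0.438
gripper_force: 80.1
```

```bash
python3 -c "
from h import *
go(.4448,-.2253,.1483)"
```

```text
pos [ 0.44428761 -0.22538621  0.15794392] yaw_y 12.4 units [-0.    0.03  0.48] tilt [ 1.e-04 -0.e+00 -1.e+00] F [-0.02617398  0.0478065   0.04453497] q [ 0.81  0.54 -0.57  2.02  0.44  0.71  0.17]
```

Request:
send_rows:
  rows:
    - [[1,0,0,0.1,0],[1,0,0,0,0],[1,0,0,0,0]]

```text
time: 16.25
ee_pos: [0.4444, -0.2254, 0.1561]
tool_rot: [1.967, 2.449, 0.0]
contact_force: [0.5, -0.1, 3.2]
opening: 0.436
gripper_force: 80.2
```

Request:
send_rows:
  rows:
    - [[1,0,0,0.1,0],[1,0,0,0,0],[1,0,0,0,0]]

```text
time: 16.62
ee_pos: [0.4444, -0.2254, 0.154]
tool_rot: [1.967, 2.449, 0.0]
contact_force: [0.4, 0.2, 5.0]
opening: 0.437
gripper_force: 80.2
```

Request:
send_rows:
  rows:
    - [[1,0,0,0.1,0],[1,0,0,0,0],[1,0,0,0,0]]

```text
time: 17.0
ee_pos: [0.4444, -0.2254, 0.152]
tool_rot: [1.967, 2.449, 0.0]
contact_force: [-0.5, 0.2, 5.3]
opening: 0.433
gripper_force: 80.3
```

Request:
send_rows:
  rows:
    - [[1,0,0,0.1,0],[1,0,0,0,0],[1,0,0,0,0]]

```text
time: 17.38
ee_pos: [0.4444, -0.2254, 0.1502]
tool_rot: [1.967, 2.449, 0.0]
contact_force: [-1.2, 0.2, 7.0]
opening: 0.437
gripper_force: 80.5
```

Request:
send_rows:
  rows:
    - [[1,0,0,0.1,0],[1,0,0,0,0],[1,0,0,0,0],[1,0,0,0,0],[1,0,0,0,0]]

```text
time: 18.0
ee_pos: [0.4444, -0.2254, 0.1483]
tool_rot: [1.967, 2.449, -0.0]
contact_force: [0.0, 0.8, 8.2]
opening: 0.434
gripper_force: 80.7
```

```bash
python3 - <<'E'
from h import *
go(.4448,-.2253,.1483)
for n in ["side","top"]:
    p=robot.get_image(n)
    if n=="side": cv2.imwrite("pics/d.png",cv2.resize(p["color"][130:230,300:400],None,fx=5.5,fy=5.5,interpolation=cv2.INTER_CUBIC))
    for l in ["tall_jar_mid","shaker_rim","short_jar","dropper","tin"]:
      for d in robot.trace(p,l)[:1]:
        w=world(p,d["region"]); print(n,l,round(d["conf"],2),len(w),np.percentile(w,3,axis=0).round(4),np.percentile(w,97,axis=0).round(4))
E
```

```text
pos [ 0.4444345  -0.22541726  0.14827432] yaw_y 12.4 units [ 0.    0.02 -0.  ] tilt [ 5.e-04 -4.e-04 -1.e+00] F [0.02235806 0.79201243 8.15639526] q [ 0.8   0.55 -0.56  2.03  0.46  0.69  0.16]
side tall_jar_mid 0.81 245 [ 0.426  -0.2367  0.0568] [ 0.4605 -0.2028  0.1057]
side short_jar 0.94 427 [0.4524 0.3272 0.0005] [0.4843 0.3599 0.041 ]
side dropper 0.51 272 [0.4691 0.2318 0.0039] [0.4903 0.2454 0.0792]
side tin 0.52 203 [ 0.7016 -0.1963  0.0033] [ 0.749  -0.1435  0.0223]
top tall_jar_mid 0.49 92 [ 0.4327 -0.2122  0.0497] [ 0.4597 -0.2039  0.107 ]
top shaker_rim 0.5 121 [ 0.4182 -0.2216  0.0233] [ 0.4692 -0.1952  0.0627]
top short_jar 0.48 174 [0.4567 0.3235 0.0168] [0.484  0.3539 0.0437]
top dropper 0.66 118 [ 0.4708  0.2192 -0.0005] [0.4949 0.2375 0.0832]
top tin 0.95 476 [ 0.7034 -0.2021  0.0157] [ 0.7579 -0.1467  0.0245]
```

View pics/d.png

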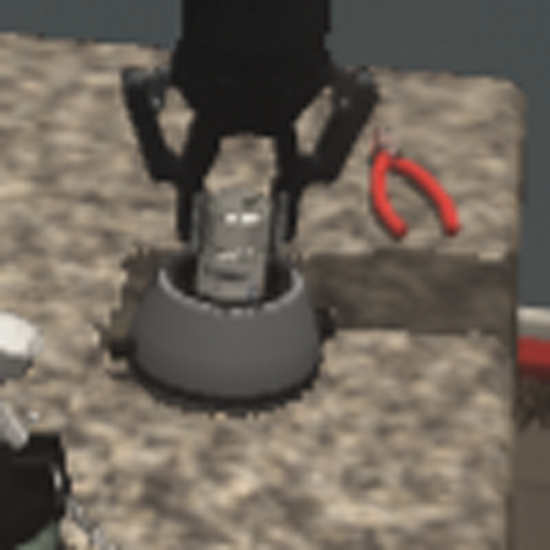

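The jar sits upright and centred in the cup, the rim is about level with the collar, and nothing else has moved. Force and height put the depth at 6–8 mm, so I'll add a small nudge and then hold.

Request:
send_rows:
  rows:
    - [[1,0,0,0.04,0],[1,0,0,0,0],[1,0,0,0,0],[1,0,0,0,0],[1,0,0,0,0]]

```text
time: 19.23
ee_pos: [0.4444, -0.2254, 0.1475]
tool_rot: [1.967, 2.449, -0.0]
contact_force: [-1.1, 0.7, 8.5]
opening: 0.435
gripper_force: 80.8
```

Request:
send_rows:
  rows:
    - [[1,0,0,0,0],[1,0,0,0,0],[1,0,0,0,0],[1,0,0,0,0],[1,0,0,0,0]]

```text
time: 19.85
ee_pos: [0.4444, -0.2254, 0.1475]
tool_rot: [1.967, 2.449, -0.0]
contact_force: [-0.9, 0.2, 9.3]
opening: 0.435
gripper_force: 80.8
```

Request:
send_rows:
  rows:
    - [[1,0,0,0,0],[1,0,0,0,0],[1,0,0,0,0],[1,0,0,0,0],[1,0,0,0,0]]

```text
time: 20.48
ee_pos: [0.4444, -0.2254, 0.1475]
tool_rot: [1.967, 2.448, -0.0]
contact_force: [-0.9, 0.5, 9.0]
opening: 0.435
gripper_force: 80.8
```

Request:
send_rows:
  rows:
    - [[1,0,0,0,0],[1,0,0,0,0],[1,0,0,0,0],[1,0,0,0,0],[1,0,0,0,0]]

```text
time: 21.1
ee_pos: [0.4444, -0.2254, 0.1475]
tool_rot: [1.967, 2.449, -0.0]
contact_force: [-1.8, -0.8, 8.8]
opening: 0.433
gripper_force: 80.8
```

Request:
send_rows:
  rows:
    - [[1,0,0,0,0],[1,0,0,0,0],[1,0,0,0,0],[1,0,0,0,0],[1,0,0,0,0]]

```text
time: 21.72
ee_pos: [0.4444, -0.2254, 0.1475]
tool_rot: [1.967, 2.449, -0.0]
contact_force: [-1.1, -0.2, 8.5]
opening: 0.434
gripper_force: 80.8
```

Request:
send_rows:
  rows:
    - [[1,0,0,0,0],[1,0,0,0,0],[1,0,0,0,0],[1,0,0,0,0],[1,0,0,0,0]]

```text
time: 22.35
ee_pos: [0.4444, -0.2254, 0.1475]
tool_rot: [1.967, 2.448, -0.0]
contact_force: [-0.9, 0.9, 8.5]
opening: 0.436
gripper_force: 80.8
```

Request:
send_rows:
  rows:
    - [[1,0,0,0,0],[1,0,0,0,0],[1,0,0,0,0],[1,0,0,0,0],[1,0,0,0,0]]

```text
time: 22.98
ee_pos: [0.4444, -0.2254, 0.1475]
tool_rot: [1.967, 2.449, -0.0]
contact_force: [-0.8, 0.3, 9.3]
opening: 0.437
gripper_force: 80.8
```

```bash
python3 -c "
from workcell import robot
print(robot.hand_in())"
```

```text
the job is handed in; nothing more can be done
None
```

The job is handed in, but no verdict came back. The tall jar stands upright in the shaker cup, still gripped and held down about level with the collar for over 3.5 s (about 9 N; depth estimated at 7–8 mm), and the other things I re-checked had not moved; the turret was not checked again.

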